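# Set the air cock half open and rock the film gate to its gauge mark

### The job

Turn the lever of the air cock to half open (45 degrees) so that the film gate's rocking seat has air, and leave it there. Then take the seat's round bar handle, rock the seat until the swinging pointer of its angle gauge settles on the black block mark on the white scale arc above its dial, and finish while still holding it there by the handle, with the pointer at rest on the mark. Leave the other things on the desk where they are.

Things in the scene. Friction and masses are not known exactly. Their poses are not given: they have to be found in the camera images.
- cock_body: air cock: aluminium block 60 x 60 x 36 mm fixed to the desk, with a short brass pipe stub (24 mm across, 22 mm long) on each of its two sides along its y axis, a brass neck and a steel lever on top. Origin: centre of the underside; z up. It may stand left or right of the rocking seat.
- cock (a joint): opening of the cock in rad about the vertical: 0 = closed (lever at right angles to the pipe stubs, along the block's -x, roughly to the robot), growing counterclockwise seen from above to 1.57 = fully open (lever along the block's -y, in line with the stubs); 0.785 is half open. Starts at 0 to 0.4. Stiff (0.12 N m): stays where it is left.
- cock_axis (a point): point on the lever's vertical turning axis at the lever's mid height, 62 mm above the desk
- lever_grip (a point): point on the steel lever to grip, 68 mm out from the turning axis, at mid height, 62 mm above the desk, clear of the block. The lever is a flat bar 14 mm wide and 16 mm tall that reaches 90 mm from the axis; the point's x axis runs along the lever (from here towards the turning axis).
- stand: fixed steel base of the rocking seat, 120 x 120 x 14 mm, carrying two cheeks up to 60 mm high. Origin: centre of the underside, z up; its x axis is the direction of the rocking axis, and the gauge's dial faces its +x (away from the robot).
- rock_axis (a point): point on the level rocking axis, 50 mm above the desk, above the centre of the base; the axis runs along the stand's x
- seat (a joint): rocking angle in rad about the stand's +x (right handed): 0 = upright, positive = top leaning to the stand's -y. Range -0.34 to 0.34. Left alone, the sprung seat leans to rest at 0.26 to 0.34; about 1 to 8 N at the handle rock it anywhere else; it springs back when let go. The mark is reached between -0.27 and 0.08.
- handle: black round bar handle, a freely revolving sleeve 16 mm thick, 75 mm long, level, parallel to the rocking axis, 175 mm from it, on the robot's side of the dial. Origin: grip point on its centre line, 35 mm to the -x side of the stand's centre; x along the bar. It reaches 35 mm to its free end (-x, robot's side) and 40 mm the other way, at the top of a 12 mm neck. Free for 60 mm below. The gripper need not tilt.
- dial_centre (a point): pivot of the swinging pointer, in front of the centre of the round white dial (116 mm across, 75 mm above the rocking axis, 55 mm to the stand's +x side of the stand's centre; it rocks with the seat). A white scale arc 18 mm deep curves over the dial's top at 83 mm from this centre.
- pointer (a joint): angle in rad of the pointer relative to the dial, right handed about the stand's +x. The pointer is a black arm on a freely swinging pendulum (round weight below the pivot), so it always comes to rest pointing straight up from the dial centre; it swings at about 2 Hz and settles in 2 to 3 s after the seat stops.
- pointer_tip (a point): the pointer's upper end, a block 5 mm wide in front of the scale arc, 88 mm from the dial centre
- mark (a point): the mark's centre line, 88 mm from the dial centre, in the plane of the pointer tip (14 mm in front of the mark itself). The mark is a black block 11 mm wide, 16 mm deep and 8 mm high on top of the white scale arc, at a place that differs each time; it rocks with the dial, and the pointer is on it when the mark stands straight above the dial centre.
- reel: bystander, to be left alone: cream plastic film reel lying flat, 90 mm across, 32 mm high. Origin: in its underside.
- lens_barrel: bystander, to be left alone: brass lens barrel standing upright, 40 mm across, 50 mm high. Origin: in its underside.
- fuse_cap: bystander, to be left alone: red fuse cap, 22 mm across, 20 mm high. Origin: in its underside.
- pinch_roller: bystander, to be left alone: dark iron pinch roller standing on its shaft, 36 mm across, 44 mm high. Origin: in its underside.
- screwdriver: bystander, to be left alone: screwdriver lying on the desk. Origin: in its underside.
- film_box: bystander, to be left alone: cardboard film box, 100 x 100 x 40 mm. Origin: in its underside.
- lens_brush: bystander, to be left alone: lens brush lying on the desk. Origin: in its underside.
There are look-alikes about, which are no part of the job. What is shaped like the cock_body but blue or turquoise is not meant.

How it is judged:
By the outcome, as a careful person would: the job done as asked, in the order asked, and still so for the second after the job is handed in, while the arm keeps its last pose, push and grip.
It also fails if it takes over 51 s, if anything falls off the work surface, if the arm or the gripper's body presses on something with over 40 N, if the wrist force passes 120 N, or if a joint passes its speed limit or range.

### The arm

A 6-joint arm with a two-finger parallel gripper is mounted at the origin on the work surface. World frame = base frame: x ahead of the robot, y to its left, z up, the work surface at z = 0. Lengths are in m, angles in degrees, forces in N, time in s.
With the tool pointing down it reaches from about 0.4 to 0.825 m from the base axis. Payload 7 kg.
Tool frame: the origin (TCP) lies at the very end of the fingers, on their centre line; the grasp point (between the pads) lies 19 mm behind it (ctrl.grasp_offset is the distance from the TCP to the grasp point, in m); z points along the fingers, y is the line along which they close (so a half turn about z gives the same grasp; the last joint's range is limited). The gripper opens to 88 mm and grips with 3 to 60 N. Pads are 19 mm wide; open, the fingers measure 130 mm over their backs; the gripper's body (78 mm by 193 mm) begins 47 mm behind the grasp point.
Start: joints at [84.918, 20.546, 0.682, 0, -70.136, -16.507], TCP at [0.248, 0.628, 0.227] pointing down, gripper open.
Joint ranges: [-176.03, 176.03], [-82.01, 121.73], [-58.28, 71.71], [-173.87, 95.51], [-174.79, -0.11], [-173.66, 173.66]. Speed limits (degrees/s): [136.94, 136.94, 172.46, 180, 180, 180].

### API

Orientations are given as [roll, pitch, yaw] about the fixed x, y, z axes, in that order (R = Rz(yaw) Ry(pitch) Rx(roll)).
In Python, from plant import ctrl gives the robot as it stands. The module is installed in compiled form; this text tells all that it offers.
- The arm moves only by the tool jog_arm, never from a script. Its argument "plan" is a list that holds one entry, the list of rows, each a list of 7 numbers: the opening, from 0 (shut) to 1 (fully open), then the shift along the tool's x, y, z in m, then the turn, a rotation vector about the tool's x, y, z in degrees. A call has 1 to 20 rows; each row is the pose to reach, as a shift and turn from the pose commanded when the call began, along the tool's axes at that moment; what a row does not reach only later rows make up. A row lasts 1/8 s, in which the tool goes at most 62.5 mm and 10.7 degrees, less where a joint would pass 70% of its speed; a pose out of reach is approached as far as the arm can. A call with a gripper value outside its range is refused whole. The fingers move at their own pace and stop on an object; the grip force is fixed at half the most. Time passes only in rows, so rows that repeat a pose let the fingers close. It gives the time, the measured TCP pose, the force, the opening and the grip force at its end, in the units of the state.
- ctrl.get_obs(): the state, without advancing time (a new reading comes with each control period).
- ctrl.snapshot(name): name is "side" or "top"; returns a dict with "image" (420x560x3 uint8, red, green, blue), "vertical_fov" (degrees; the focal length in pixels is half the picture's height over the tangent of half this angle, whatever the lens; pixels are square), "cx", "cy" (the principal point, pixels), "R" (3x3) and "t" (3): a world point X has camera coordinates R X + t. Camera axes: x right, y down, z forward; pixel columns grow to the right and rows downward; lengths in m; the calibration is good to about 2 mm. A picture is of the moment at which its call begins. There is no depth.
- ctrl.close_job(): hands the job in; it is judged then, once.
The state is a dict: "clock": time; "joint_pos": joint angles; "qvel": joint speeds; "tau": joint torques, N m; "tool_pos": TCP position; "orientation": TCP orientation; "force": force on the tool from outside, world axes, zero at the start; "moment": the same for the moment, N m; "opening": finger opening in m; "gripper_force": force on a finger pad.
Only numpy, scipy, OpenCV 4.12 (cv2) and the standard library are available. Lean on these libraries where they do the work, as an engineer would, in place of code of your own. Each camera call takes 0.05 s, during which the arm holds its last target. There are 200 camera calls.

## Working session

There is one attempt and no reset: what is moved stays moved. The work goes in short steps, Python scripts to look and compute and a tool call to move; the robot and the scene stay as the last step left them, time stands still between calls to the robot, and variables do not carry over. Pictures are saved under pics/ and viewed, at most 10 in all, crops included, and the job is handed in when it is done.

Besides the shell and the picture viewer there is one more tool, called after "Emit:" as name(argument=value, ...) on one line, values as JSON. jog_arm: Moves the arm, as the interface text tells. Its arguments: {"type":"object","properties":{"plan":{"type":"array","items":{"type":"array","items":{"type":"array","items":{"type":"number"}}}}},"required":["plan"]}

```bash
mkdir -p pics; cat > h.py <<'E'
import numpy as np, cv2
from plant import ctrl
def snap(n,f=None):
    s=ctrl.snapshot(n); s['R']=np.array(s['R']);s['t']=np.array(s['t'])
    if f: cv2.imwrite('pics/'+f,s['image'][:,:,::-1])
    s['f']=210/np.tan(np.radians(s['vertical_fov'])/2); return s
def ray(s,u,v):
    d=s['R'].T@np.array([(u-s['cx'])/s['f'],(v-s['cy'])/s['f'],1]); return -s['R'].T@s['t'],d
def onz(s,u,v,z):
    o,d=ray(s,u,v); return o+d*(z-o[2])/d[2]
def proj(s,X):
    c=s['R']@np.array(X)+s['t']; return s['f']*c[:2]/c[2]+[s['cx'],s['cy']]
E
python3 - <<'E'
from h import *
for n in('top','side'):
    s=snap(n,n+'0.png'); print(n,s['f'],s['cx'],s['cy'],-s['R'].T@s['t'],s['R'].round(3).tolist())
print(ctrl.get_obs())
E
```

```text
top 534.3291256611753 283.6934915980185 214.11718732127417 [ 0.34153351 -0.01027667  1.7347567 ] [[-0.028, -1.0, -0.005], [-0.987, 0.029, -0.157], [0.157, 0.001, -0.988]]
side 495.0715637810539 277.94627659860515 209.6745268300276 [ 0.45562399 -1.0931911   0.78863384] [[0.994, -0.11, 0.02], [-0.038, -0.502, -0.864], [0.105, 0.858, -0.503]]
{'clock': 0.1, 'joint_pos': array([ 8.49166399e+01,  2.05865567e+01,  6.39206647e-01, -1.77795348e-02,
       -7.01347276e+01, -1.65051446e+01]), 'qvel': array([ 0.01282133, -0.05780232,  0.12800458,  0.06039245, -0.03049429,
        0.01359915]), 'tau': array([-1.73181088e-03, -5.84159231e+01,  2.93749541e+01,  7.01553315e+00,
        1.01485377e-02, -4.53508744e-05]), 'tool_pos': array([0.24824198, 0.62723249, 0.22572637]), 'orientation': array([ 1.79916555e+02, -7.29441477e-03, -2.15945530e+01]), 'force': array([ 0.76159426, -0.30688562,  0.159128  ]), 'moment': array([ 0.01288607, -0.03247586, -0.0368558 ]), 'gripper_force': 0.0, 'opening': 0.0873626923975434}
```

View pics/top0.png

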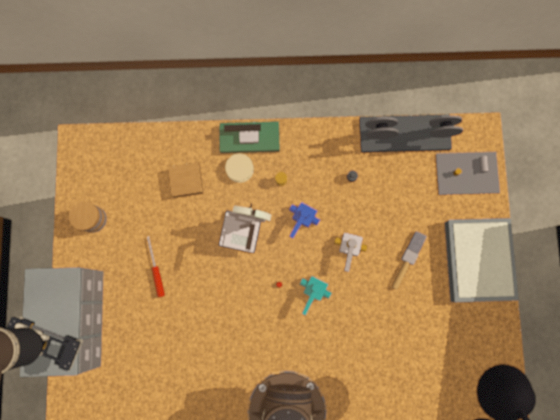

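View pics/side0.png

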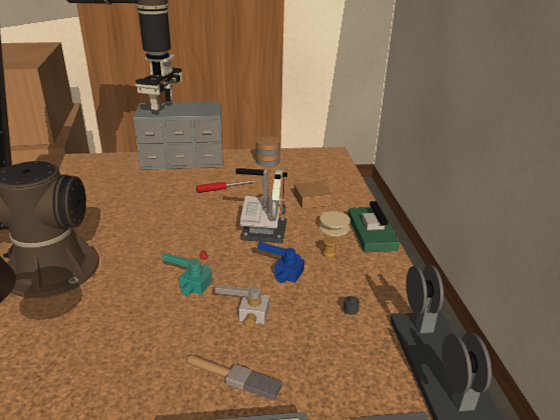

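Top view: the candidates for the cock are grey aluminium with brass stubs (350,245), blue (304,216) and turquoise (316,290). I choose the grey one. The lens brush at (410,255) is not a cock. The rocking seat is at (242,230), with a dark handle at about (251,235). Next is a close crop to check.

```bash
python3 - <<'E'
import cv2,numpy as np
t=cv2.imread('pics/top0.png');s=cv2.imread('pics/side0.png')
z=lambda i,x,y,w,h:cv2.resize(i[y:y+h,x:x+w],(400,300),interpolation=cv2.INTER_CUBIC)
cv2.imwrite('pics/c0.png',np.vstack([np.hstack([z(t,310,215,80,60),z(t,205,195,80,60)]),np.hstack([z(s,205,270,80,60),z(s,215,160,107,80)])]))
E
```

```text
(no output)
```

View pics/c0.png

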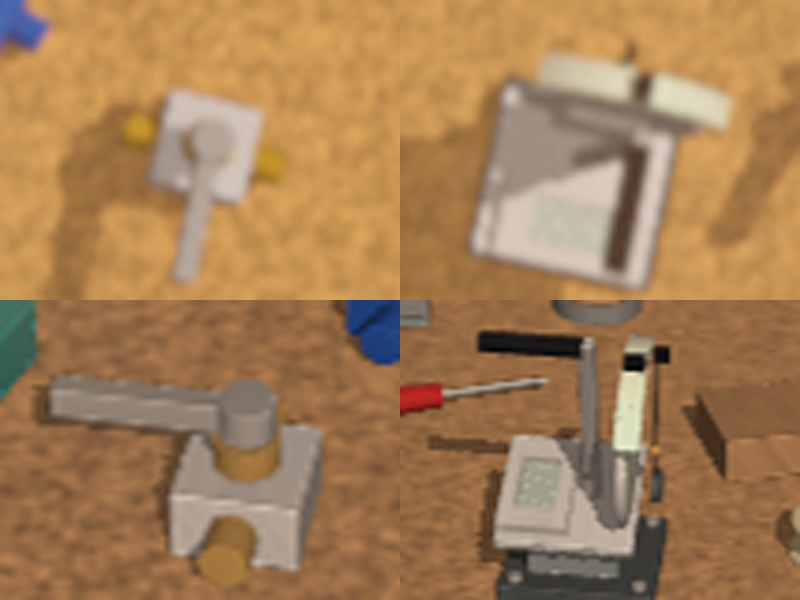

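```bash
python3 - <<'E'
from h import *
t=snap('top');s=snap('side')
def tri(a,b):
    o,d=ray(t,*a);p,e=ray(s,*b)
    A=np.stack([d,-e],1);k=np.linalg.lstsq(A,p-o,rcond=None)[0]
    return ((o+d*k[0]+p+e*k[1])/2).round(4),np.linalg.norm(o+d*k[0]-p-e*k[1]).round(4)
P=lambda u,v,z:onz(t,u,v,z).round(4)
ax=P(352,242.4,.072);le=P(346.8,270.4,.070);print('axis',ax,'leverend',le,np.linalg.norm((le-ax)[:2]),'dir',np.degrees(np.arctan2(*(ax-le)[1::-1])))
a=P(338,240.6,.022);b=P(364.2,247.6,.022);print('stubs',a,b,(a+b)/2,np.linalg.norm(a-b),'y axis dir',np.degrees(np.arctan2(*(a-b)[1::-1])))
f=tri((248.4,248.6),(236.4,171.2));n=tri((252.4,224.6),(263.7,172.5));print('handle free',f,'neck',n, np.degrees(np.arctan2(*(n[0]-f[0])[1::-1])))
# stand from side: base & seat plate corners top view
print('mark',tri((253.6,212.6),(633*.2675-107+215,(360-300)*.2667+160)),'tip',tri((251,205.5),(660*.2675-107+215,(353-300)*.2667+160)))
E
```

```text
axis [ 0.5108 -0.2194  0.072 ] leverend [ 0.4244 -0.1993  0.07  ] 0.08870721503913877 dir -13.096282200198
stubs [ 0.523  -0.1809  0.022 ] [ 0.498 -0.264  0.022] [ 0.5105  -0.22245  0.022  ] 0.0867790873425159 y axis dir 73.2564875124981
handle free (array([0.4873, 0.0946, 0.2147]), np.float64(0.0002)) neck (array([0.5574, 0.0819, 0.2144]), np.float64(0.0029)) -10.268879254712685
mark (array([0.5936, 0.0783, 0.2047]), np.float64(0.0025)) tip (array([0.6141, 0.0854, 0.2061]), np.float64(0.0017))
```

```bash
python3 - <<'E'
from h import *
t=snap('top');im=t['image'];x0,y0=325,222
c=cv2.resize(im[y0:y0+56,x0:x0+52],None,fx=4,fy=4,interpolation=cv2.INTER_CUBIC)
h=cv2.cvtColor(c,cv2.COLOR_RGB2HSV)
print('samples',[h[int((v-y0)*4),int((u-x0)*4)].tolist() for u,v in((338,240.6),(364.2,247.6),(345,236),(330,260),(355,252),(348,265))])
px=lambda p:(np.array(p)+.5)/4-.5+[x0,y0]
grey=((h[...,1]<60)&(h[...,2]>90)).astype(np.uint8)
g=cv2.morphologyEx(grey,cv2.MORPH_OPEN,np.ones((45,45),np.uint8)) # drops the thin lever? lever 14mm~4.4px*4=18
for m,z,nm in((g,.036,'block'),):
    k=max(cv2.findContours(m,0,2)[0],key=cv2.contourArea);r=cv2.minAreaRect(k);
    C=[onz(t,*px(p),z)[:2] for p in cv2.boxPoints(r)];C=np.array(C);print(nm,C.round(4).tolist(),'cen',C.mean(0),'ang',[np.degrees(np.arctan2(*(C[(i+1)%4]-C[i])[::-1])).round(1) for i in range(4)],np.linalg.norm(np.diff(C,axis=0),axis=1))
L=cv2.subtract(grey,g);L=cv2.morphologyEx(L,cv2.MORPH_OPEN,np.ones((9,9),np.uint8))
k=max(cv2.findContours(L,0,2)[0],key=cv2.contourArea);r=cv2.minAreaRect(k);C=np.array([onz(t,*px(p),.07)[:2] for p in cv2.boxPoints(r)]);print('lever',C.round(4).tolist(),[np.degrees(np.arctan2(*(C[(i+1)%4]-C[i])[::-1])).round(1) for i in range(4)])
br=((h[...,1]>200)&(h[...,0]>19)&(h[...,0]<32)).astype(np.uint8);br=cv2.morphologyEx(br,cv2.MORPH_OPEN,np.ones((7,7),np.uint8))
n,_,st,ce=cv2.connectedComponentsWithStats(br)
print([(st[i,4],px(ce[i]).round(1).tolist(),onz(t,*px(ce[i]),.024).round(4).tolist()) for i in range(1,n) if st[i,4]>60])
v=np.hstack([c,cv2.merge([g*255,L*255,br*255])]);cv2.imwrite('pics/m.png',v[:,:,::-1])
E
```

```text
samples [[21, 193, 198], [21, 199, 196], [11, 30, 203], [16, 153, 180], [13, 32, 212], [13, 35, 183]]Traceback (most recent call last):
  File "<stdin>", line 10, in <module>
ValueError: max() iterable argument is empty
```

```bash
python3 - <<'E'
from h import *
t=snap('top');im=t['image'];x0,y0=325,222
c=cv2.resize(im[y0:y0+56,x0:x0+52],None,fx=4,fy=4,interpolation=cv2.INTER_CUBIC)
h=cv2.cvtColor(c,cv2.COLOR_RGB2HSV)
px=lambda p:(np.array(p)+.5)/4-.5+[x0,y0]
E=lambda n:cv2.getStructuringElement(cv2.MORPH_ELLIPSE,(n,n))
grey=((h[...,1]<90)&(h[...,2]>90)).astype(np.uint8)
k=max(cv2.findContours(grey,0,2)[0],key=cv2.contourArea)
f=cv2.drawContours(np.zeros_like(grey),[k],-1,1,-1)
g=cv2.morphologyEx(f,cv2.MORPH_OPEN,E(29))
def rect(m,z,nm):
    k=max(cv2.findContours(m,0,2)[0],key=cv2.contourArea);r=cv2.minAreaRect(k)
    C=np.array([onz(t,*px(p),z)[:2] for p in cv2.boxPoints(r)]);D=np.roll(C,-1,0)-C
    print(nm,'cen',C.mean(0).round(4),'ang',np.degrees(np.arctan2(D[:,1],D[:,0])).round(1),np.linalg.norm(D,axis=1).round(4))
rect(g,.036,'block')
L=cv2.morphologyEx(cv2.subtract(f,cv2.dilate(g,E(9))),cv2.MORPH_OPEN,E(9));rect(L,.07,'lever')
br=((h[...,1]>185)&(h[...,0]>19)&(h[...,0]<32)).astype(np.uint8);br=cv2.morphologyEx(br,cv2.MORPH_OPEN,E(5))
n,_,st,ce=cv2.connectedComponentsWithStats(br)
print([(st[i,4],px(ce[i]).round(1).tolist(),onz(t,*px(ce[i]),.024).round(4).tolist()) for i in range(1,n) if st[i,4]>60])
v=np.hstack([c,cv2.merge([g*255,L*255,br*255])]);cv2.imwrite('pics/m.png',v[:,:,::-1])
E
```

```text
block cen [ 0.5076 -0.219 ] ang [ -14.8 -104.1  164.9   76. ] [0.0702 0.0643 0.0701 0.0639]
lever cen [ 0.4452 -0.203 ] ang [ -14.2 -103.3  165.7   76.8] [0.0459 0.0151 0.0459 0.015 ]
[(np.int32(277), [337.5, 240.3], [0.5238, -0.1792, 0.024]), (np.int32(284), [363.7, 247.2], [0.4994, -0.262, 0.024])]
```

View pics/m.png

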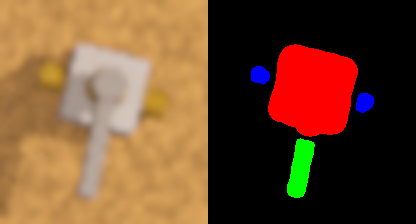

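The masks agree with the crop: block (352,242), lever end (347,270), stubs (337.5,240) and (364,247). The axis is at about (0.511,-0.2195), the block yaw is about -15.4° and the lever direction about -13.7°. I'll approach the lever from above, with tool yaw 166.

```bash
cat >> h.py <<'E'
from scipy.spatial.transform import Rotation as Ro
def rows(targets,op,nd=3):
    """targets: list of (x,y,z,turn about world z in deg); tool axes of now"""
    o=ctrl.get_obs();p=o['tool_pos'];R=Ro.from_euler('xyz',o['orientation'],degrees=True).as_matrix()
    return [[op,*(R.T@(np.array(q[:3])-p)).round(nd).tolist(),0,0,round(-q[3],1)] for q in targets]
E
python3 - <<'E'
from h import *
A=np.array([.248,.628,.227]);B=np.array([.46,.28,.33]);C=np.array([.445,-.203,.14])
T=[]
for i in range(1,20):
    p=A+(B-A)*i/8 if i<=8 else B+(C-B)*min(1,(i-8)/10)
    T.append((*p,-172.1*min(1,i/18)))
print(rows(T,.6,2))
E
```

```text
[[0.6, 0.04, 0.03, -0.01, 0, 0, 9.6], [0.6, 0.08, 0.06, -0.03, 0, 0, 19.1], [0.6, 0.12, 0.09, -0.04, 0, 0, 28.7], [0.6, 0.16, 0.12, -0.05, 0, 0, 38.2], [0.6, 0.2, 0.15, -0.07, 0, 0, 47.8], [0.6, 0.24, 0.18, -0.08, 0, 0, 57.4], [0.6, 0.28, 0.21, -0.09, 0, 0, 66.9], [0.6, 0.32, 0.25, -0.1, 0, 0, 76.5], [0.6, 0.34, 0.29, -0.08, 0, 0, 86.0], [0.6, 0.36, 0.34, -0.07, 0, 0, 95.6], [0.6, 0.37, 0.38, -0.05, 0, 0, 105.2], [0.6, 0.39, 0.43, -0.03, 0, 0, 114.7], [0.6, 0.41, 0.47, -0.01, 0, 0, 124.3], [0.6, 0.42, 0.52, 0.01, 0, 0, 133.9], [0.6, 0.44, 0.56, 0.03, 0, 0, 143.4], [0.6, 0.46, 0.61, 0.05, 0, 0, 153.0], [0.6, 0.47, 0.65, 0.07, 0, 0, 162.5], [0.6, 0.49, 0.7, 0.09, 0, 0, 172.1], [0.6, 0.49, 0.7, 0.09, 0, 0, 172.1]]
```

Emit:
jog_arm(plan=[[[0.6, 0.04, 0.03, -0.02, 0, 0, 9.6], [0.6, 0.08, 0.06, -0.04, 0, 0, 19.1], [0.6, 0.12, 0.09, -0.06, 0, 0, 28.7], [0.6, 0.16, 0.12, -0.08, 0, 0, 38.2], [0.6, 0.2, 0.15, -0.1, 0, 0, 47.8], [0.6, 0.24, 0.18, -0.1, 0, 0, 57.4], [0.6, 0.28, 0.21, -0.1, 0, 0, 66.9], [0.6, 0.32, 0.25, -0.1, 0, 0, 76.5], [0.6, 0.34, 0.29, -0.1, 0, 0, 86], [0.6, 0.36, 0.34, -0.1, 0, 0, 95.6], [0.6, 0.37, 0.38, -0.1, 0, 0, 105.2], [0.6, 0.39, 0.43, -0.1, 0, 0, 114.7], [0.6, 0.41, 0.47, -0.1, 0, 0, 124.3], [0.6, 0.42, 0.52, -0.08, 0, 0, 133.9], [0.6, 0.44, 0.56, -0.05, 0, 0, 143.4], [0.6, 0.46, 0.61, 0, 0, 0, 153], [0.6, 0.47, 0.65, 0.04, 0, 0, 162.5], [0.6, 0.49, 0.7, 0.09, 0, 0, 172.1], [0.6, 0.49, 0.7, 0.09, 0, 0, 172.1], [0.6, 0.49, 0.7, 0.09, 0, 0, 172.1]]])

```text
clock: 2.8
tool_pos: [0.4461, -0.2041, 0.1361]
orientation: [-180.0, -0.1, 166.3]
force: [-0.5, 0.6, 0.3]
opening: 0.0528
gripper_force: 0.0
```

```bash
python3 - <<'E'
from h import *
t=snap('top');s=snap('side')
o=ctrl.get_obs();print(o['clock'],o['tool_pos'],o['orientation'],o['joint_pos'],o['opening'])
print(rows([(.4449,-.2034,.043,0)],.6))
z=lambda i,x,y,w,h:cv2.resize(i[y:y+h,x:x+w,::-1],(400,300))
cv2.imwrite('pics/a1.png',np.hstack([z(t['image'],270,190,120,90),z(s['image'],160,220,120,90)]))
E
```

```text
2.9 [ 0.44731064 -0.20317523  0.13766684] [1.79994547e+02 9.49681197e-02 1.66398062e+02] [-1.43661034e+00  7.78641883e+00 -2.92435591e+01  1.84142499e-02
 -5.28760389e+01 -1.02176425e+02] 0.05276918117525423
[[0.6, 0.002, -0.001, 0.095, 0, 0, 0]]
```

View pics/a1.png

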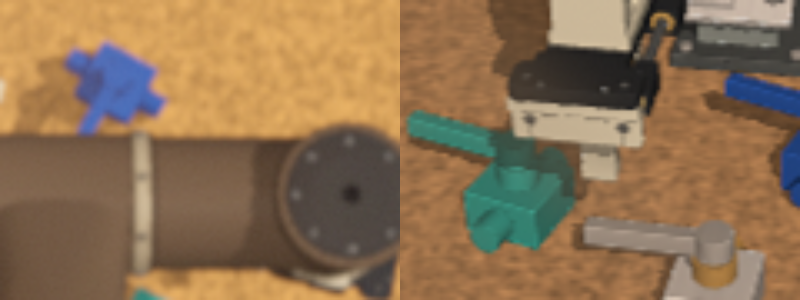

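Side view: the gripper is above and behind the lever, free of the turquoise cock. Descending to the lever.

Emit:
jog_arm(plan=[[[0.6, 0.002, -0.001, 0.03, 0, 0, 0], [0.6, 0.002, -0.001, 0.06, 0, 0, 0], [0.6, 0.002, -0.001, 0.08, 0, 0, 0], [0.6, 0.002, -0.001, 0.094, 0, 0, 0], [0.6, 0.002, -0.001, 0.094, 0, 0, 0], [0, 0.002, -0.001, 0.094, 0, 0, 0], [0, 0.002, -0.001, 0.094, 0, 0, 0], [0, 0.002, -0.001, 0.094, 0, 0, 0], [0, 0.002, -0.001, 0.094, 0, 0, 0], [0, 0.002, -0.001, 0.094, 0, 0, 0]]])

```text
clock: 4.15
tool_pos: [0.4443, -0.204, 0.0427]
orientation: [180.0, 0.0, 166.3]
force: [-0.2, 2.3, 2.9]
opening: 0.014
gripper_force: 30.0
```

```bash
python3 - <<'E'
from h import *
o=ctrl.get_obs();p=o['tool_pos'];print(o['clock'],p,o['orientation'],o['opening'],o['gripper_force'],o['force'],o['moment'])
ax=np.array([.511,-.2195]);v=p[:2]-ax;print(np.hypot(*v),np.degrees(np.arctan2(-v[1],-v[0])))
T=[]
for i in range(1,10):
    a=np.radians(min(i*5.5,43.5));w=np.array([[np.cos(a),-np.sin(a)],[np.sin(a),np.cos(a)]])@v+ax
    T.append((*w,p[2],np.degrees(a)))
print(rows(T,0))
E
```

```text
4.15 [ 0.44426828 -0.20401535  0.04271495] [1.79995999e+02 5.68613256e-03 1.66323078e+02] 0.014043767780381208 30.00894695520401 [-0.17620877  2.33569956  2.91485994] [0.69170089 0.05854433 0.18359461]
0.06850471731807346 -13.063903158746939
[[0, -0.0, -0.007, -0.0, 0, 0, np.float64(-5.5)], [0, -0.001, -0.013, -0.0, 0, 0, np.float64(-11.0)], [0, -0.003, -0.019, -0.0, 0, 0, np.float64(-16.5)], [0, -0.005, -0.026, -0.0, 0, 0, np.float64(-22.0)], [0, -0.008, -0.032, -0.0, 0, 0, np.float64(-27.5)], [0, -0.011, -0.037, -0.0, 0, 0, np.float64(-33.0)], [0, -0.015, -0.042, -0.0, 0, 0, np.float64(-38.5)], [0, -0.019, -0.047, -0.0, 0, 0, np.float64(-43.5)], [0, -0.019, -0.047, -0.0, 0, 0, np.float64(-43.5)]]
```

Emit:
jog_arm(plan=[[[0, 0, -0.007, 0, 0, 0, -5.5], [0, -0.001, -0.013, 0, 0, 0, -11], [0, -0.003, -0.019, 0, 0, 0, -16.5], [0, -0.005, -0.026, 0, 0, 0, -22], [0, -0.008, -0.032, 0, 0, 0, -27.5], [0, -0.011, -0.037, 0, 0, 0, -33], [0, -0.015, -0.042, 0, 0, 0, -38.5], [0, -0.019, -0.047, 0, 0, 0, -43.5], [0, -0.019, -0.047, 0, 0, 0, -43.5], [0, -0.019, -0.047, 0, 0, 0, -43.5], [0.5, -0.019, -0.047, 0, 0, 0, -43.5], [0.5, -0.019, -0.047, 0, 0, 0, -43.5], [0.5, -0.019, -0.047, -0.03, 0, 0, -43.5], [0.5, -0.019, -0.047, -0.09, 0, 0, -43.5], [0.5, -0.019, -0.047, -0.15, 0, 0, -43.5], [0.5, -0.019, -0.047, -0.21, 0, 0, -43.5], [0.5, -0.019, -0.047, -0.25, 0, 0, -43.5], [0.5, 0.03, 0, -0.25, 0, 0, -43.5], [0.5, 0.03, 0.06, -0.25, 0, 0, -33], [0.5, 0.03, 0.12, -0.25, 0, 0, -23]]])

```text
clock: 6.65
tool_pos: [0.4392, -0.0981, 0.293]
orientation: [180.0, 0.1, -168.3]
force: [0.2, 0.2, 0.3]
opening: 0.0436
gripper_force: 0.0
```

```bash
python3 - <<'E'
from h import *
t=snap('top');s=snap('side')
o=ctrl.get_obs();print(o['clock'],o['tool_pos'],o['orientation'],o['joint_pos'])
z=lambda i,x,y,w,h:cv2.resize(i[y:y+h,x:x+w,::-1],(400,300),interpolation=cv2.INTER_CUBIC)
cv2.imwrite('pics/a2.png',np.vstack([np.hstack([z(t['image'],310,215,80,60),z(s['image'],205,270,80,60)]),np.hstack([z(t['image'],205,195,80,60),z(s['image'],215,160,107,80)])]))
E
```

```text
6.75 [ 0.44033745 -0.0958148   0.29269716] [ 1.79959013e+02  6.32507896e-02 -1.68087482e+02] [ 1.28767712e+01 -3.61737933e+00 -1.96873867e+01 -4.15529874e-02
 -7.38660651e+01 -9.09527064e+01]
```

View pics/a2.png

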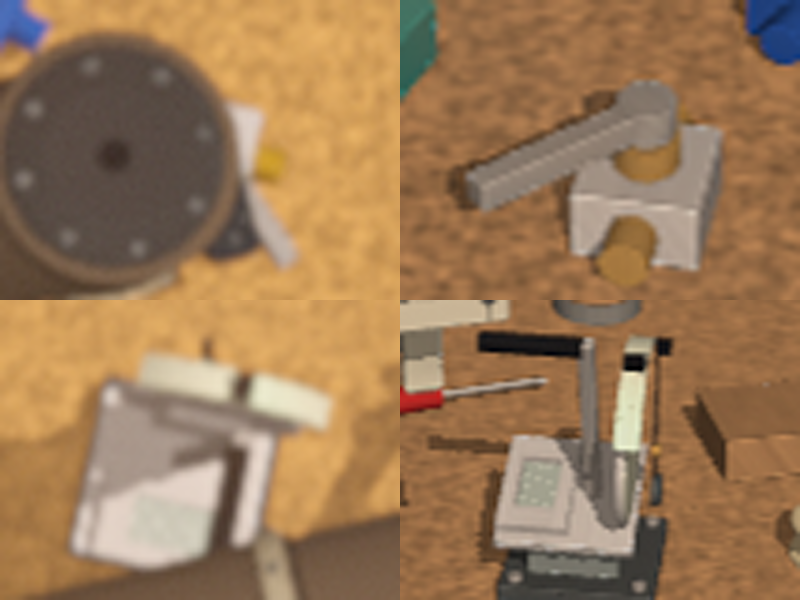

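The lever now points to about (367,266) in top view. I'll check its angle when the arm is clear. The pointer has settled at top (246,205) and the mark is at (253,212). Next I hover over the handle.

```bash
python3 - <<'E'
from h import *
print(rows([(.5217,.0883,.29,-22.2),(.5217,.0883,.1955,-22.2)],.6))
E
```

```text
[[0.6, -0.118, 0.163, 0.003, 0, 0, 22.2], [0.6, -0.118, 0.163, 0.097, 0, 0, 22.2]]
```

Emit:
jog_arm(plan=[[[0.6, -0.03, 0.04, 0, 0, 0, 6], [0.6, -0.06, 0.08, 0, 0, 0, 12], [0.6, -0.09, 0.12, 0, 0, 0, 18], [0.6, -0.118, 0.163, 0.003, 0, 0, 22.2], [0.6, -0.118, 0.163, 0.003, 0, 0, 22.2], [0.6, -0.118, 0.163, 0.02, 0, 0, 22.2], [0.6, -0.118, 0.163, 0.02, 0, 0, 22.2]]])

```text
clock: 7.62
tool_pos: [0.5198, 0.0835, 0.2707]
orientation: [-179.9, -0.2, 169.8]
force: [-0.5, 0.2, 0.3]
opening: 0.0525
gripper_force: 0.0
```

```bash
python3 - <<'E'
from h import *
t=snap('top');s=snap('side')
o=ctrl.get_obs();print(o['clock'],o['tool_pos'],o['orientation'])
print('tcp px',proj(s,o['tool_pos']),'handle tri px',proj(s,(.5217,.0883,.2145)),'down tcp',proj(s,(.5217,.0883,.1955)))
z=lambda i,x,y,w,h:cv2.resize(i[y:y+h,x:x+w,::-1],(400,300),interpolation=cv2.INTER_CUBIC)
cv2.imwrite('pics/a3.png',np.vstack([np.hstack([z(t['image'],310,215,80,60),z(s['image'],205,270,80,60)]),np.hstack([z(t['image'],205,185,80,60),z(s['image'],215,120,133,100)])]))
E
```

```text
7.725 [0.520776   0.08369239 0.2724505 ] [-1.79975113e+02 -1.52576437e-02  1.69839321e+02]
tcp px [249.04848973 152.4160424 ] handle tri px [249.50430126 171.91021482] down tcp [249.5694281  178.34551177]
```

View pics/a3.png

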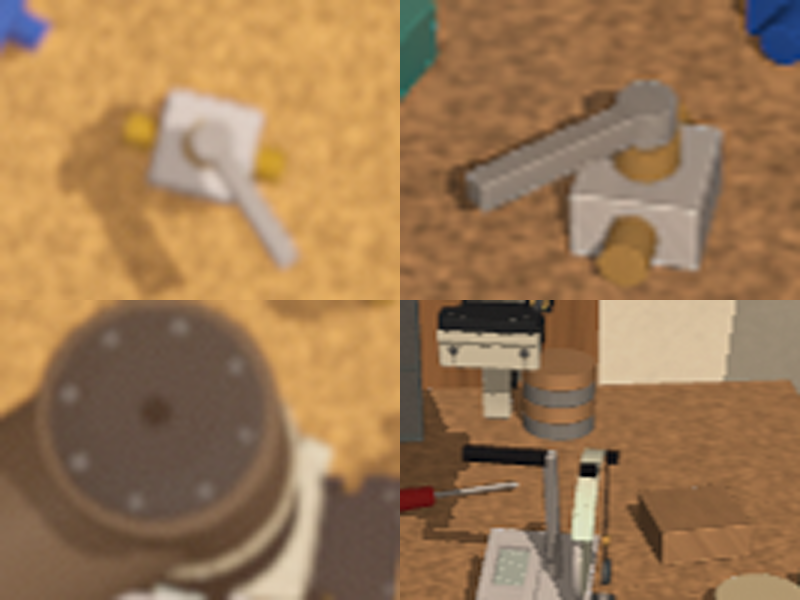

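The lever now runs from (352,242) to (367,266) in top view, 44 to 46° from closed, so it is half open. The side view shows the fingers above the bar. The wrist hides the dial from the top camera, so I'll tilt the tool back towards the robot, about its y axis, and look again.

```bash
cat >> h.py <<'E'
def prow(G,rv,op,z=.019):
    """row bringing the grasp point to G with turn rv (deg, tool axes)"""
    o=ctrl.get_obs();R=Ro.from_euler('xyz',o['orientation'],degrees=True);Rn=R*Ro.from_rotvec(rv,degrees=True)
    return [op,*R.inv().apply(np.array(G)+z*Rn.as_matrix()[:,2]-o['tool_pos']).round(3).tolist(),*rv]
E
python3 - <<'E'
from h import *
G=np.array([.5138,.0897,.2145])
for a in(-10,-20,-27): print(prow(G+[0,0,.075],[0,a,0],.6))
E
```

```text
[0.6, 0.005, 0.005, 0.002, 0, -10, 0]
[0.6, 0.001, 0.005, 0.001, 0, -20, 0]
[0.6, -0.001, 0.005, -0.0, 0, -27, 0]
```

Emit:
jog_arm(plan=[[[0.6, 0.005, 0.005, 0.002, 0, -10, 0], [0.6, 0.001, 0.005, 0.001, 0, -20, 0], [0.6, -0.001, 0.005, 0, 0, -27, 0], [0.6, -0.001, 0.005, 0, 0, -27, 0], [0.6, -0.001, 0.005, 0, 0, -27, 0]]])

```text
clock: 8.35
tool_pos: [0.5235, 0.0896, 0.274]
orientation: [179.9, 27.0, 169.8]
force: [1.2, 0.0, 0.6]
opening: 0.0524
gripper_force: 0.0
```

```bash
python3 - <<'E'
from h import *
t=snap('top');s=snap('side')
o=ctrl.get_obs();print(o['clock'],o['tool_pos'],o['orientation'],o['joint_pos'])
G=np.array([.5138,.0897,.2145]);print(prow(G,[0,0,0],.6),prow(G,[0,0,0],0))
z=lambda i,x,y,w,h:cv2.resize(i[y:y+h,x:x+w,::-1],(400,300),interpolation=cv2.INTER_CUBIC)
cv2.imwrite('pics/a4.png',np.hstack([z(t['image'],215,195,60,45),z(s['image'],225,140,107,80)]))
E
```

```text
8.45 [0.52420639 0.09004732 0.27402709] [179.86832392  27.04356799 169.76597663] [  44.21256939   -9.68401973  -44.64844345   32.55433898  -43.23131984
 -166.15924006]
[0.6, 0.036, -0.002, 0.067, 0, 0, 0] [0, 0.036, -0.002, 0.067, 0, 0, 0]
```

View pics/a4.png

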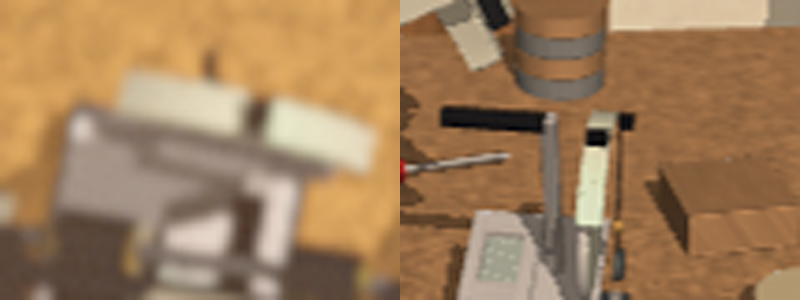

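Top view: the pointer tip is at (246.5,204.3) and the mark at (254,211.8). In side view they are at (285.7,172.6) and (277.7,176.6). Joint 6 is near its limit, so I'll flip the gripper half a turn while hovering, after a quick calculation of the mark's offset.

Emit:
jog_arm(plan=[[[0.6, 0, 0, 0, 0, 0, -10], [0.6, 0, 0, 0, 0, 0, -20], [0.6, 0, 0, 0, 0, 0, -30], [0.6, 0, 0, 0, 0, 0, -40], [0.6, 0, 0, 0, 0, 0, -50], [0.6, 0, 0, 0, 0, 0, -60], [0.6, 0, 0, 0, 0, 0, -70], [0.6, 0, 0, 0, 0, 0, -80], [0.6, 0, 0, 0, 0, 0, -90], [0.6, 0, 0, 0, 0, 0, -100], [0.6, 0, 0, 0, 0, 0, -110], [0.6, 0, 0, 0, 0, 0, -120], [0.6, 0, 0, 0, 0, 0, -130], [0.6, 0, 0, 0, 0, 0, -140], [0.6, 0, 0, 0, 0, 0, -150], [0.6, 0, 0, 0, 0, 0, -160], [0.6, 0, 0, 0, 0, 0, -170], [0.6, 0, 0, 0, 0, 0, -179.5], [0.6, 0, 0, 0, 0, 0, -179.5]]])

```text
clock: 10.82
tool_pos: [0.5239, 0.0898, 0.2731]
orientation: [-179.7, -27.0, -10.8]
force: [-0.9, -1.0, 0.7]
opening: 0.0524
gripper_force: 0.0
```

```bash
python3 - <<'E'
from h import *
t=snap('top');s=snap('side')
o=ctrl.get_obs();print(o['clock'],o['tool_pos'],o['orientation'],o['joint_pos'])
G=np.array([.5138,.0897,.2145]);print(prow(G,[0,0,0],.6))
def tri(a,b):
    o,d=ray(t,*a);p,e=ray(s,*b)
    A=np.stack([d,-e],1);k=np.linalg.lstsq(A,p-o,rcond=None)[0]
    return ((o+d*k[0]+p+e*k[1])/2),np.linalg.norm(o+d*k[0]-p-e*k[1]).round(4)
# subpixel dark blobs in top view near tip and mark
g=cv2.cvtColor(t['image'],cv2.COLOR_RGB2GRAY).astype(float)
for n,(u,v,r) in dict(tip=(246.5,204.3,3),mark=(254,211.8,3)).items():
    p=g[int(v)-r:int(v)+r+1,int(u)-r:int(u)+r+1];print(n);print(p.astype(int))
S=Ro.from_euler('z',-10.3,degrees=True).inv()
tip,e1=tri((246.5,204.3),(285.7,172.6));mk,e2=tri((254,211.8),(277.7,176.6))
axis=np.array([.5665,.139,.05])
for n,x in(('tip',tip),('mark',mk),('h',np.array([.5217,.0883,.2145]))): print(n,x,S.apply(x-axis).round(4))
print(e1,e2)
E
```

```text
10.925 [0.52360281 0.08965328 0.27285743] [-179.61525056  -26.99115581  -10.9796955 ] [ 44.2355809   -9.65862298 -44.77734779  32.60535529 -43.20624818
  13.0616603 ]
[0.6, -0.035, 0.002, 0.067, 0, 0, 0]
tip
[[169 168 162 156 151 154 160]
 [174 167 152 139 144 156 164]
 [177 168 140 115 132 157 168]
 [180 168 131 106 133 160 171]
 [178 168 131 105 130 159 173]
 [180 175 150 123 133 157 171]
 [195 194 184 169 164 172 179]]
mark
[[187 166 153 152 156 163 171]
 [190 158 132 127 144 168 180]
 [173 136  98 100 142 188 203]
 [153 106  76  86 150 204 221]
 [141  93  70  95 162 211 226]
 [138  91  76 112 174 215 227]
 [132 103  96 132 186 217 227]]
tip [0.61864579 0.09851989 0.20404514] [ 0.0585 -0.0305  0.154 ]
mark [0.59529257 0.07718556 0.20355384] [ 0.0394 -0.0557  0.1536]
h [0.5217 0.0883 0.2145] [-0.035  -0.0579  0.1645]
0.0022 0.0009
```

Emit:
jog_arm(plan=[[[0.6, -0.012, 0.002, 0.022, 0, 0, 0], [0.6, -0.024, 0.002, 0.045, 0, 0, 0], [0.6, -0.035, 0.002, 0.067, 0, 0, 0], [0.6, -0.035, 0.002, 0.067, 0, 0, 0], [0.6, -0.035, 0.002, 0.067, 0, 0, 0], [0, -0.035, 0.002, 0.067, 0, 0, 0], [0, -0.035, 0.002, 0.067, 0, 0, 0], [0, -0.035, 0.002, 0.067, 0, 0, 0], [0, -0.035, 0.002, 0.067, 0, 0, 0], [0, -0.035, 0.002, 0.067, 0, 0, 0]]])

```text
clock: 12.18
tool_pos: [0.5219, 0.0879, 0.1971]
orientation: [-179.7, -27.0, -10.7]
force: [-0.5, -0.2, 0.8]
opening: 0.0152
gripper_force: 29.9
```

```bash
python3 - <<'E'
from h import *
o=ctrl.get_obs();R=Ro.from_euler('xyz',o['orientation'],degrees=True)
g=o['tool_pos']-.019*R.as_matrix()[:,2];print(o['clock'],g,o['orientation'],o['opening'],o['gripper_force'],o['force'])
th0=.335;S=Ro.from_euler('z',-10.3,degrees=True)
for d in np.arange(1,8)*.04:
    a=th0-d;D=S.apply([0,-.175*(np.sin(a)-np.sin(th0)),.175*(np.cos(a)-np.cos(th0))]);print(round(d,2),R.inv().apply(D).round(4).tolist())
E
```

```text
12.175 [0.51342978 0.08945762 0.21398803] [-179.7355175   -27.0028619   -10.70186118] 0.01517715571822081 29.88063544034958 [-0.50108371 -0.24209186  0.82545005]
0.04 [0.0009, -0.0067, -0.0019]
0.08 [0.0018, -0.0134, -0.0036]
0.12 [0.0025, -0.0202, -0.005]
0.16 [0.003, -0.0271, -0.0062]
0.2 [0.0035, -0.034, -0.0072]
0.24 [0.0038, -0.041, -0.0079]
0.28 [0.004, -0.048, -0.0084]
```

Opening is 15.2 mm with 30 N, so the bar is held. Rocking slowly along the arc.

Emit:
jog_arm(plan=[[[0, 0.0005, -0.0033, -0.001, 0, 0, 0], [0, 0.001, -0.0067, -0.002, 0, 0, 0], [0, 0.0014, -0.01, -0.003, 0, 0, 0], [0, 0.002, -0.0134, -0.0036, 0, 0, 0], [0, 0.0022, -0.0168, -0.0043, 0, 0, 0], [0, 0.0025, -0.02, -0.005, 0, 0, 0], [0, 0.0028, -0.0236, -0.0056, 0, 0, 0], [0, 0.003, -0.027, -0.0062, 0, 0, 0], [0, 0.0033, -0.0305, -0.0067, 0, 0, 0], [0, 0.0035, -0.034, -0.0072, 0, 0, 0], [0, 0.0037, -0.0375, -0.0076, 0, 0, 0], [0, 0.0038, -0.041, -0.008, 0, 0, 0], [0, 0.004, -0.0445, -0.0082, 0, 0, 0], [0, 0.004, -0.048, -0.0084, 0, 0, 0], [0, 0.004, -0.048, -0.0084, 0, 0, 0], [0, 0.004, -0.048, -0.0084, 0, 0, 0], [0, 0.004, -0.048, -0.0084, 0, 0, 0], [0, 0.004, -0.048, -0.0084, 0, 0, 0], [0, 0.004, -0.048, -0.0084, 0, 0, 0], [0, 0.004, -0.048, -0.0084, 0, 0, 0]]])

```text
clock: 14.68
tool_pos: [0.5316, 0.1342, 0.2064]
orientation: [-179.9, -27.0, -10.7]
force: [30.5, -8.2, -12.4]
opening: 0.0153
gripper_force: 29.9
```

Emit:
jog_arm(plan=[[[0, 0, 0, 0, 0, 0, 0], [0, 0, 0, 0, 0, 0, 0], [0, 0, 0, 0, 0, 0, 0], [0, 0, 0, 0, 0, 0, 0], [0, 0, 0, 0, 0, 0, 0], [0, 0, 0, 0, 0, 0, 0], [0, 0, 0, 0, 0, 0, 0], [0, 0, 0, 0, 0, 0, 0], [0, 0, 0, 0, 0, 0, 0], [0, 0, 0, 0, 0, 0, 0], [0, 0, 0, 0, 0, 0, 0], [0, 0, 0, 0, 0, 0, 0], [0, 0, 0, 0, 0, 0, 0], [0, 0, 0, 0, 0, 0, 0], [0, 0, 0, 0, 0, 0, 0], [0, 0, 0, 0, 0, 0, 0], [0, 0, 0, 0, 0, 0, 0], [0, 0, 0, 0, 0, 0, 0]]])

```text
clock: 16.92
tool_pos: [0.5315, 0.1342, 0.2064]
orientation: [-179.9, -27.0, -10.7]
force: [30.6, -8.2, -13.3]
opening: 0.015
gripper_force: 29.9
```

```bash
python3 - <<'E'
from h import *
t=snap('top');s=snap('side')
o=ctrl.get_obs();print(o['clock'],o['tool_pos'],o['opening'],o['force'])
# expected image shift for 20 mm ahead along stand x at mark height
a=np.array([.6,.13,.215]);x=np.array([.984,-.179,0]);print(proj(t,a),proj(t,a+.02*x)-proj(t,a),'per 10mm stand y',proj(t,a+.01*np.array([.179,.984,0]))-proj(t,a))
z=lambda i,x,y,w,h:cv2.resize(i[y:y+h,x:x+w,::-1],(400,300),interpolation=cv2.INTER_CUBIC)
cv2.imwrite('pics/a5.png',np.hstack([z(t['image'],205,190,60,45),z(s['image'],225,130,107,80)]))
E
```

```text
17.025 [0.53157156 0.13423143 0.20641875] 0.015369620209580995 [ 31.28508663  -9.00361374 -13.50404778]
[235.43285729 209.92762124] [ 1.14120668 -6.74726199] per 10mm stand y [-3.4169923  -0.51298856]
```

View pics/a5.png

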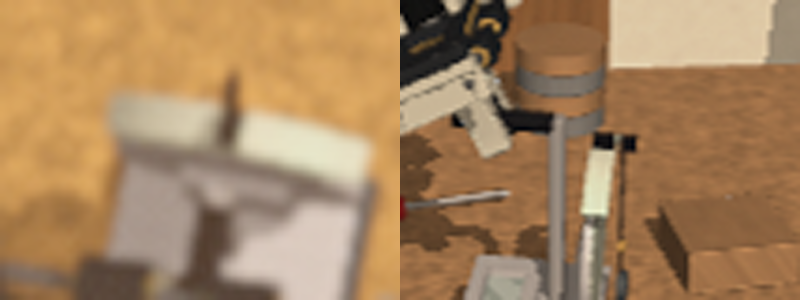

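The pointer tip is at crop (233,80) and the mark at (226,130). The offset is +1.05 px, and 1.14 px is expected when they are aligned, so it looks on the mark. About 32 N of side load lies along the bar, so I'll relieve it by shifting forward along the bar, then re-measure.

Emit:
jog_arm(plan=[[[0, 0.0005, 0, 0.0003, 0, 0, 0], [0, 0.001, 0, 0.0005, 0, 0, 0], [0, 0.0018, 0, 0.0009, 0, 0, 0], [0, 0.0018, 0, 0.0009, 0, 0, 0], [0, 0.0018, 0, 0.0009, 0, 0, 0]]])

```text
clock: 17.65
tool_pos: [0.5323, 0.1345, 0.2063]
orientation: [-179.8, -27.0, -10.7]
force: [2.1, -2.5, -0.9]
opening: 0.0149
gripper_force: 29.9
```

Emit:
jog_arm(plan=[[[0, 0, 0, 0, 0, 0, 0], [0, 0, 0, 0, 0, 0, 0], [0, 0, 0, 0, 0, 0, 0], [0, 0, 0, 0, 0, 0, 0], [0, 0, 0, 0, 0, 0, 0], [0, 0, 0, 0, 0, 0, 0], [0, 0, 0, 0, 0, 0, 0], [0, 0, 0, 0, 0, 0, 0], [0, 0, 0, 0, 0, 0, 0], [0, 0, 0, 0, 0, 0, 0], [0, 0, 0, 0, 0, 0, 0], [0, 0, 0, 0, 0, 0, 0], [0, 0, 0, 0, 0, 0, 0], [0, 0, 0, 0, 0, 0, 0], [0, 0, 0, 0, 0, 0, 0], [0, 0, 0, 0, 0, 0, 0], [0, 0, 0, 0, 0, 0, 0], [0, 0, 0, 0, 0, 0, 0]]])

```text
clock: 19.9
tool_pos: [0.5324, 0.1347, 0.2064]
orientation: [-179.8, -27.0, -10.7]
force: [-0.6, -2.1, -2.6]
opening: 0.015
gripper_force: 29.9
```

```bash
python3 - <<'E'
from h import *
g=np.mean([cv2.cvtColor(snap('top')['image'],cv2.COLOR_RGB2GRAY).astype(float) for _ in range(2)],0)
for v in range(199,215):
    r=g[v,231:249];w=np.clip(r[3:12].max()*0.85-r[3:12],0,None);print(v,r.astype(int),((w*np.arange(234,243)).sum()/max(w.sum(),1)).round(2))
o=ctrl.get_obs();print(o['clock'],o['tool_pos'],o['force'],o['opening'])
E
```

```text
199 [163 163 168 172 172 175 175 171 164 162 165 165 159 157 161 161 160 160] 0.0
200 [161 163 168 172 172 175 177 168 152 148 163 168 163 161 165 162 159 158] 240.0
201 [160 162 167 170 168 171 172 161 130 128 158 172 169 168 169 167 163 159] 239.53
202 [162 165 172 169 165 162 158 141 109 116 156 173 173 171 172 174 171 166] 239.32
203 [167 171 173 169 162 157 149 125  94 116 158 175 176 173 171 176 177 173] 239.08
204 [180 182 179 173 167 163 154 123  93 117 160 176 178 173 171 174 177 173] 239.05
205 [191 193 191 190 187 181 163 124  94 114 157 177 180 176 174 171 170 169] 239.12
206 [197 199 201 202 200 189 164 119  88 111 159 185 191 188 183 177 169 167] 239.08
207 [199 201 202 202 195 180 150 105  80 115 168 199 207 205 202 197 189 181] 238.81
208 [200 203 201 195 184 166 131  90  76 124 181 210 218 218 217 215 210 205] 238.46
209 [199 202 199 188 173 156 120  82  77 135 193 216 221 221 221 222 221 220] 238.15
210 [187 192 191 179 166 150 115  84  87 147 201 220 222 222 222 224 223 224] 237.84
211 [162 168 168 162 153 140 118 100 106 155 202 219 222 222 223 224 224 224] 237.41
212 [130 135 137 133 135 132 126 117 122 154 190 208 213 217 219 221 224 225] 236.93
213 [115 118 117 119 121 123 124 122 123 139 162 179 188 196 201 205 213 220] 236.68
214 [117 125 127 125 124 122 121 118 117 122 131 140 147 155 161 171 185 196] 238.68
20.0 [0.5324063  0.13475747 0.20640846] [-0.41131517 -1.54422213 -2.83910421] 0.01525643176794142
```

The tip is at (239.1,203.7) and the mark centre at (238.2,209). The offset is 0.9 px, as expected when aligned, so the error is about 0.5 mm or less. The pointer is at rest, the handle is held and the force is small. Handing in.

```bash
python3 -c "
from plant import ctrl
print(ctrl.close_job())"
```

```text
the job is handed in; nothing more can be done
None
```

I turned the air cock lever to about 45° by camera measurement. I then rocked the seat by its handle until the pointer rested on the black mark, within about 0.5 mm by the top camera, and handed in at 20 s still gripping the handle; the hand-in returned no verdict.

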